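# Build a kiln setter and offer up the inlaid cup

### The arm

A 6-joint arm with a two-finger parallel gripper is mounted at the origin on a cart in front of the work surface, level with it; the furniture and walls round the work are solid. World frame = base frame: x ahead of the robot, y to its left, z up, the work surface at z = 0. Lengths are in m, angles in rad, forces in N, time in s.
With the tool pointing down it reaches from about 0.25 to 0.775 m from the base axis. Payload 8.9 kg.
Tool frame: the origin (TCP) lies at the very end of the fingers, on their centre line; the grasp point (between the pads) lies 19 mm behind it; z points along the fingers, y is the line along which they close (so a half turn about z gives the same grasp; the last joint's range is limited). The gripper opens to 85 mm and grips with 20 to 120 N. Pads are 22 mm wide; open, the fingers measure 114 mm over their backs; the gripper's body (76 mm by 85 mm) begins 54 mm behind the grasp point. The pads swing forward as they close: fully open they stand 13 mm farther back than shut.
Start: joints at [1.199, 0.291, -0.153, 1.127, 0, 1.431], TCP at [0.121, 0.511, 0.231] pointing down, gripper open.
Joint ranges: [-2.52, 2.52], [-0.91, 1.74], [-1.3, 1.37], [-1.96, 2.02], [-1.52, 1.47], [-3.14, 3.14]. Speed limits (rad/s): [2.22, 2.22, 2.79, 3.14, 3.14, 3.14].

### API

Orientations are given as a unit quaternion [x, y, z, w].
In Python, from plant import manip gives the robot as it stands.
- The arm moves only by the tool send_rows, never from a script. Its arguments are lists of equal length, an entry for each row: "rotation": the turn, a rotation vector about the tool's x, y, z as a fraction of full scale, a list of three; "slide": the shift along the tool's x, y, z as a fraction of full scale, a list of three; "gripper": the opening, from -1 (shut) to 1 (fully open). A call has 1 to 5 rows; each row shifts and turns the commanded pose from where the row before left it, along the tool's axes as they then stand; what a row does not reach is not made up. Full scale, the value 1, is 1000 mm for a shift and 180 degrees for a turn. A row lasts 1/8 s, in which the tool goes at most 62.5 mm and 10.7 degrees, less where a joint would pass 70% of its speed; a pose out of reach is approached as far as the arm can. A call with a number of a shift or a turn outside -1 to 1 is refused whole. A call with a gripper value outside its range is refused whole. The fingers move at their own pace and stop on an object; "newtons" is the grip in N (left out, the last holds). Time passes only in rows, so rows that do not move let the fingers close. It gives the time, the measured TCP pose, the force, the opening and the grip force at its end, in the units of the state.
- manip.read_state(): the state, without advancing time (a new reading comes with each control period).
- manip.read_camera(name): name is "scene" or "side" or "wrist"; returns (picture, depth): 400x640x3 uint8, red, green, blue; 400x640 float32, m along the optical axis (not along the pixel's ray), 0 where there is no reading.
- manip.camera_params(name): a dict with "fx", "fy", "cx", "cy" (pixels), "T" (4x4, takes a point from camera to world coordinates). Camera axes: x right, y down, z forward; pixel columns grow to the right and rows downward; lengths in m; the calibration is good to about 2 mm. A picture is of the moment at which its call begins: read the wrist's pose just before it. camera_params takes no time and is no camera call; for the wrist camera it gives the pose at the moment of the call.
- manip.sign_off(): hands the job in; it is judged then, once.
Trained networks look in the newest picture that a camera, given by its name, has taken for a name from the list of things; names that differ only in an ending like _2 or _b are one class to them, and where a whole thing is asked for, a point or a joint stands for the part that bears it (a point fixed in the world has none). Each returns a list of dicts, best first, with "p" (0 to 1); they miss things now and then, are a little off and sometimes report something else, mostly with a low value. They report only what shows in the picture. A call takes as long as a camera call. They do not tell look-alikes from the thing itself.
- manip.regions_of(camera, query): "mask" (400x640 bool, what is visible of it) and "uv" ([column, row] in pixels, amid what is visible of it).
- manip.spot_point(camera, query): "uv" ([column, row] in pixels: a listed point, or the origin of a listed thing).
The state is a dict: "time": time; "joints": joint angles; "dq": joint speeds; "joint_efforts": joint torques, N m; "position": TCP position; "eef_rot": TCP orientation; "contact_force": force on the tool from outside, world axes, zero at the start; "torque": the same for the moment, N m; "grip_width": finger opening in m; "finger_force": force on a finger pad.
Only numpy, scipy, OpenCV 4.12 (cv2) and the standard library are available. Lean on these libraries where they do the work, as an engineer would, in place of code of your own. Each camera call takes 0.05 s, during which the arm holds its last target. There are 200 camera calls.

### The job

Build the kiln setter: lay the wide clay disc flat in the centre of the round grey bat, let go, then the narrow disc flat in the centre of the wide one, and let go of it too. Then take the speckled cup, standing mouth down, lift it over the row of three glaze jars, and hold it level and centred about a centimetre above the stack, so that I can check the fit; never let it touch the stack or the bat, and leave the jars standing where they are. Finish like that, keeping still with the cup held in the gripper: do not put it down.

Things in the scene. Friction and masses are not known exactly. Their poses are not given: they have to be found in the camera images.
- bat: round grey kiln bat, 120 mm across and 12 mm thick, fixed to the board on the robot's left (+y); origin at the centre of its underside, its flat top 12 mm above that
- wide_disc: flat terracotta setter disc, 58 mm across, 20 mm thick, with a small dark dimple at its centre, about 100 g; lies on the board on the robot's right (-y); origin at the centre of its underside, z up
- narrow_disc: flat terracotta setter disc like the wide one but 42 mm across, 20 mm thick, about 50 g; lies on the robot's right; origin at the centre of its underside, z up
- cup: squat speckled grey clay cup standing mouth down on the board on the robot's right, 68 mm high, loose, about 0.2 kg; about 74 mm across at its lower rim, narrowing to about 62 mm in the upper third (grasp it there); closed, slightly uneven outside; origin at the centre of its lower rim, z up
- jar_near: white-lidded glaze jar with a printed body, 52 mm across, 69 mm high; a bystander, loose; origin at the centre of its underside, z up; end of the row nearest the robot
- jar_mid: white-lidded glaze jar with a printed body, 52 mm across, 69 mm high; a bystander, loose; origin at the centre of its underside, z up; middle of the row, which runs roughly along x between the cup's side and the bat, jars about 90 mm apart
- jar_far: white-lidded glaze jar with a printed body, 52 mm across, 69 mm high; a bystander, loose; origin at the centre of its underside, z up; end of the row farthest from the robot
Mind the look-alikes: they are no part of the job. Leave any yellow look-alike of the wide_disc alone.

How it is judged:
By the outcome, as a careful person would: the job done as asked, in the order asked, and still so for the second after the job is handed in, while the arm keeps its last pose, push and grip.
It also fails if it takes over 72 s, if anything falls off the work surface, if the arm or the gripper's body presses on something with over 40 N, if the wrist force passes 120 N, or if a joint passes its speed limit or range.

## Working session

There is one attempt and no reset: what is moved stays moved. The work goes in short steps, Python scripts to look and compute and a tool call to move; the robot and the scene stay as the last step left them, time stands still between calls to the robot, and variables do not carry over. Pictures are saved under pics/ and viewed, at most 10 in all, crops included, and the job is handed in when it is done.

Besides the shell and the picture viewer there is one more tool, called by a JSON object that holds its "op" and its "data", one argument or row to a line. send_rows: Moves the arm, as the interface text tells. Its arguments: {"type":"object","properties":{"rotation":{"type":"array"},"slide":{"type":"array"},"gripper":{"type":"array"},"newtons":{"type":"number"}},"required":["rotation","slide","gripper"]}

```bash
mkdir -p pics; ls; cat > h.py <<'E'
import numpy as np, cv2
from plant import manip
from scipy.spatial.transform import Rotation as R
def cloud(cam):
    img,d=manip.read_camera(cam); c=manip.camera_params(cam)
    v,u=np.mgrid[0:400,0:640]
    P=np.stack([(u-c['cx'])/c['fx']*d,(v-c['cy'])/c['fy']*d,d],-1)
    T=np.array(c['T']); W=P@T[:3,:3].T+T[:3,3]; W[d<=0]=np.nan
    return img,d,W
def circ(p):
    A=np.c_[2*p,np.ones(len(p))]; s=np.linalg.lstsq(A,(p**2).sum(1),rcond=None)[0]
    return s[:2],np.sqrt(s[2]+s[:2]@s[:2])
def save(n,img): cv2.imwrite('pics/'+n,img[...,::-1])
E
python3 - <<'E'
from h import *
s=manip.read_state(); print({k:np.round(v,3) for k,v in s.items()})
a,d,W=cloud('scene'); np.savez('scene.npz',a=a,W=W)
b,_,W2=cloud('side'); np.savez('side.npz',a=b,W=W2)
save('both.png',cv2.resize(np.vstack([a,b]),(480,600)))
save('scene.png',a)
for cam,W_ in(('scene',W),('side',W2)):
  for n in ['bat','wide_disc','narrow_disc','cup','jar_near','jar_mid','jar_far']:
    for r in manip.regions_of(cam,n)[:3]:
      m=r['mask']; w=W_[m]; w=w[~np.isnan(w[:,0])]
      if len(w)<20: print(cam,n,'few');continue
      z=np.percentile(w[:,2],90); t=w[abs(w[:,2]-z)<.004]
      print(cam,n,round(r['p'],2),np.round(r['uv']),m.sum(),'topz',round(z,3),'topmed',np.round(np.median(t,0),3),np.round(np.ptp(t,axis=0),3), a[m].mean(0).round() if cam=='scene' else '')
E
```

```text
pics
{'time': np.float64(0.0), 'joints': array([ 1.199,  0.291, -0.154,  1.127,  0.   ,  1.432]), 'dq': array([-0.001, -0.002, -0.   ,  0.   , -0.001, -0.   ]), 'joint_efforts': array([ 1.0000e-03, -5.3715e+01,  3.3136e+01,  1.6000e-02, -0.0000e+00,
       -0.0000e+00]), 'position': array([0.121, 0.51 , 0.231]), 'eef_rot': array([ 0.116,  0.993, -0.001, -0.   ]), 'contact_force': array([ 1.233,  0.016, -0.489]), 'torque': array([ 0.005, -0.019, -0.022]), 'finger_force': np.float64(0.0), 'grip_width': np.float64(0.086)}
scene bat 0.8 [271. 192.] 653 topz 0.014 topmed [0.512 0.214 0.012] [0.12  0.122 0.005] [132. 120. 106.]
scene wide_disc 0.95 [371. 269.] 541 topz 0.021 topmed [ 0.54  -0.232  0.02 ] [0.058 0.057 0.006] [154.  93.  65.]
scene wide_disc 0.79 [337. 245.] 435 topz 0.021 topmed [ 0.513 -0.129  0.02 ] [0.056 0.056 0.006] [172. 148.  31.]
scene narrow_disc 0.82 [336. 288.] 351 topz 0.021 topmed [ 0.428 -0.262  0.02 ] [0.041 0.039 0.005] [154.  93.  65.]
scene cup 0.59 [401. 234.] 1077 topz 0.063 topmed [ 0.658 -0.184  0.062] [0.057 0.059 0.008] [92. 80. 67.]
scene jar_near 0
[... 458 characters left out ...]
 -0.264  0.021] [0.037 0.038 0.005] 
side wide_disc 0.91 [329. 241.] 501 topz 0.022 topmed [ 0.515 -0.129  0.021] [0.055 0.055 0.006] 
side narrow_disc 0.63 [286. 278.] 518 topz 0.022 topmed [ 0.429 -0.262  0.021] [0.041 0.041 0.005] 
side narrow_disc 0.56 [312. 185.] 343 topz 0.015 topmed [0.5   0.226 0.014] [0.098 0.119 0.005] 
side cup 0.95 [410. 247.] 1684 topz 0.065 topmed [ 0.66  -0.181  0.064] [0.056 0.061 0.008] 
side jar_near 0.9 [288. 198.] 666 topz 0.07 topmed [0.439 0.03  0.07 ] [0.045 0.051 0.005] 
side jar_mid 0.91 [328. 199.] 661 topz 0.071 topmed [0.529 0.029 0.07 ] [0.049 0.049 0.005] 
side jar_far 0.78 [366. 200.] 726 topz 0.07 topmed [0.616 0.016 0.07 ] [0.051 0.049 0.006]
```

View pics/scene.png

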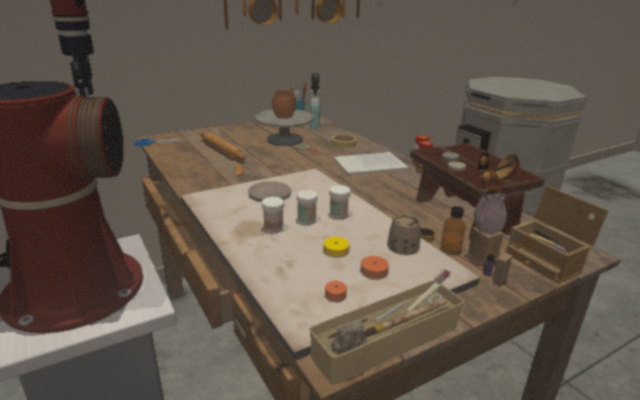

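```bash
python3 - <<'E'
from h import *
for cam in('scene','side'):
  f=np.load(cam+'.npz'); W=f['W']
  for n,c,r,lo,hi in [('bat',(.512,.214),.07,.007,.017),('wide',(.54,-.232),.04,.015,.025),('nar',(.428,-.262),.03,.015,.025),('cup',(.658,-.184),.045,.052,.08),('cupall',(.658,-.184),.05,.01,.08),('jn',(.437,.034),.04,.06,.08),('jm',(.529,.031),.04,.06,.08),('jf',(.615,.018),.04,.06,.08)]:
    m=(np.hypot(W[...,0]-c[0],W[...,1]-c[1])<r)&(W[...,2]>lo)&(W[...,2]<hi)
    p=W[m][:,:2].astype(np.float32)
    (x,y),rr=cv2.minEnclosingCircle(p); h=cv2.convexHull(p)[:,0]
    cc,r2=circ(h.astype(float)); print(cam,n,len(p),'MEC',round(x,4),round(y,4),round(rr,4),'hull',cc.round(4),round(r2,4),'med z',np.median(W[m][:,2]).round(4))
  m=(W[...,2]>.03)&(W[...,1]<-.24)&(W[...,0]>.25)&(W[...,0]<.8)&(W[...,1]>-.5)
  q=W[m]; 
  for x in np.arange(.3,.75,.05):
    k=abs(q[:,0]-x)<.02
    if k.sum()>5: print('obst x',x.round(2),'ymax',q[k,1].max().round(3),'zmax',q[k,2].max().round(3))
f=np.load('scene.npz')['a'][215:310,310:430]; save('crop1.png',cv2.resize(f,(720,570),interpolation=cv2.INTER_CUBIC))
E
```

```text
scene bat 624 MEC 0.5128 0.216 0.0627 hull [0.5112 0.2155] 0.0601 med z 0.0124
scene wide 382 MEC 0.5419 -0.2299 0.03 hull [ 0.5417 -0.2306] 0.0286 med z 0.0199
scene nar 259 MEC 0.4268 -0.2582 0.0227 hull [ 0.4284 -0.2591] 0.0208 med z 0.0197
scene cup 444 MEC 0.6584 -0.1838 0.0323 hull [ 0.6573 -0.1841] 0.0305 med z 0.0605
scene cupall 1020 MEC 0.6565 -0.1849 0.036 hull [ 0.6549 -0.1863] 0.0338 med z 0.0475
scene jn 242 MEC 0.4383 0.0367 0.0279 hull [0.4378 0.0365] 0.0262 med z 0.0687
scene jm 214 MEC 0.5301 0.0348 0.0274 hull [0.5297 0.0343] 0.0259 med z 0.0688
scene jf 212 MEC 0.6164 0.0208 0.0274 hull [0.6162 0.0204] 0.0262 med z 0.0686
obst x 0.3 ymax -0.354 zmax 0.046
obst x 0.35 ymax -0.353 zmax 0.074
obst x 0.4 ymax -0.353 zmax 0.046
obst x 0.45 ymax -0.353 zmax 0.046
obst x 0.5 ymax -0.353 zmax 0.046
obst x 0.55 ymax -0.354 zmax 0.064
obst x 0.6 ymax -0.356 zmax 0.07
side bat 335 MEC 0.5141 0.2138 0.0625 hull [0.5126 0.2149] 0.0594 med z 0.0138
side wide 517 MEC 0.5426 -0.2299 0.0299 hull [ 0.5421 -0.2301] 0.0284 med z 0.0208
side nar 328 MEC 0.4287 -0.2591 0.0212 hull [ 0.4288 -0.2592] 0.0205 med z 0.0208
side cup 644 MEC 0.6584 -0.1839 0.0316 hull [ 0.658  -0.1839] 0.0302 med z 0.0611
side cupall 1525 MEC 0.6577 -0.1847 0.0362 hull [ 0.6579 -0.1864] 0.0342 med z 0.0461
side jn 228 MEC 0.4391 0.0368 0.0278 hull [0.4384 0.0371] 0.0264 med z 0.0699
side jm 226 MEC 0.529 0.0346 0.0269 hull [0.5294 0.0346] 0.0256 med z 0.0698
side jf 227 MEC 0.6161 0.0204 0.0271 hull [0.6162 0.0211] 0.0261 med z 0.0698
obst x 0.3 ymax -0.355 zmax 0.047
obst x 0.35 ymax -0.354 zmax 0.075
obst x 0.4 ymax -0.353 zmax 0.05
obst x 0.45 ymax -0.352 zmax 0.046
obst x 0.5 ymax -0.352 zmax 0.046
obst x 0.55 ymax -0.352 zmax 0.065
obst x 0.6 ymax -0.359 zmax 0.071
```

View pics/crop1.png

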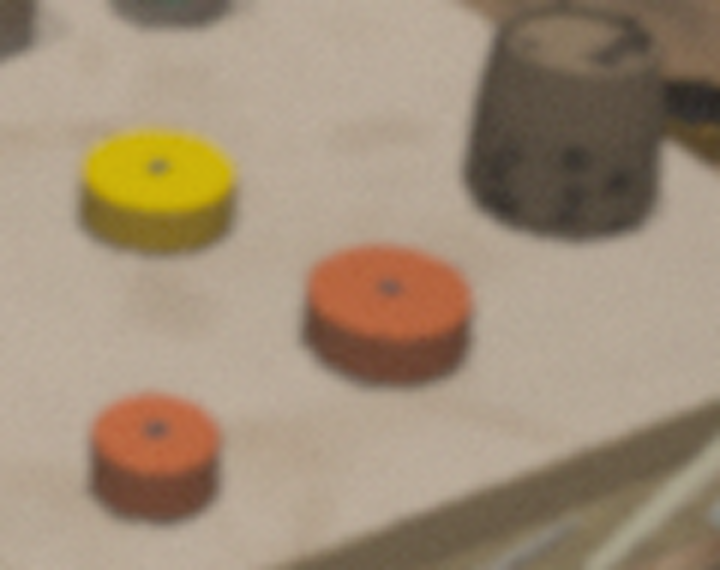

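Candidates for the wide disc in the scene picture: terracotta (371,269) and yellow (337,245). The terracotta one fits, since the yellow one is the named look-alike. The narrow disc is at (336,288) and the cup at (404,234). The crop confirms all of these.

{"op": "send_rows", "data": {
  "rotation": [
    [0,0,0],
    [0,0,0],
    [0,0,0],
    [0,0,0],
    [0,0,0]
  ],
  "slide": [
    [-0.0387,-0.0415,0],
    [-0.0387,-0.0415,0],
    [-0.0387,-0.0415,0],
    [-0.0387,-0.0415,0],
    [-0.0387,-0.0415,0]
  ],
  "gripper": [1,1,1,1,1],
  "newtons": 40
}}

```text
time: 1.42
position: [0.2622, 0.2629, 0.2316]
eef_rot: [0.116, 0.993, 0.0, 0.0]
contact_force: [0.8, 0.6, 0.6]
grip_width: 0.0857
finger_force: 0.0
```

{"op": "send_rows", "data": {
  "rotation": [
    [0,0,0],
    [0,0,0],
    [0,0,0],
    [0,0,0],
    [0,0,0]
  ],
  "slide": [
    [-0.0387,-0.0415,0],
    [-0.0387,-0.0415,0],
    [-0.0387,-0.0415,0],
    [-0.0387,-0.0415,0],
    [-0.0387,-0.0415,0]
  ],
  "gripper": [1,1,1,1,1]
}}

```text
time: 2.05
position: [0.4027, 0.0158, 0.2316]
eef_rot: [0.116, 0.993, 0.0, 0.0]
contact_force: [1.0, 0.8, 0.3]
grip_width: 0.0851
finger_force: 0.0
```

{"op": "send_rows", "data": {
  "rotation": [
    [0,0,0],
    [0,0,0],
    [0,0,0],
    [0,0,0],
    [0,0,0]
  ],
  "slide": [
    [-0.0387,-0.0415,0],
    [-0.0387,-0.0415,0],
    [-0.0387,-0.0415,0],
    [-0.0387,-0.0415,0],
    [-0.0387,-0.0415,0]
  ],
  "gripper": [1,1,1,1,1]
}}

```text
time: 2.68
position: [0.5431, -0.2306, 0.2313]
eef_rot: [0.116, 0.993, -0.0, 0.0]
contact_force: [0.3, 0.9, 0.6]
grip_width: 0.0855
finger_force: 0.0
```

{"op": "send_rows", "data": {
  "rotation": [
    [0,0,0],
    [0,0,0]
  ],
  "slide": [
    [0,0,0],
    [0,0,0]
  ],
  "gripper": [1,1]
}}

```text
time: 2.92
position: [0.5419, -0.2285, 0.2309]
eef_rot: [0.116, 0.993, 0.0, -0.001]
contact_force: [-0.9, 0.3, 0.0]
grip_width: 0.0856
finger_force: 0.0
```

```bash
cat >> h.py <<'E'
def delta(target,yaw=None):
    s=manip.read_state(); Rt=R.from_quat(s['eef_rot']); p=np.array(s['position'])
    print('t',round(float(s['time']),2),'pos',p.round(4),'axes x',Rt.as_matrix()[:,0].round(3),'z',Rt.as_matrix()[:,2].round(4),'F',np.round(s['contact_force'],1),'w',round(float(s['grip_width']),4),'ff',round(float(s['finger_force']),1))
    if target is not None: print('tool delta',Rt.inv().apply(np.array(target)-p).round(4))
def topfit(W,c,r,lo,hi):
    m=(np.hypot(W[...,0]-c[0],W[...,1]-c[1])<r)&(W[...,2]>lo)&(W[...,2]<hi)
    p=W[m][:,:2].astype(np.float32)
    if len(p)<30: return None
    h=cv2.convexHull(p)[:,0]; cc,r2=circ(h.astype(float)); return cc.round(4),round(r2,4),np.median(W[m][:,2]).round(4),len(p)
E
python3 - <<'E'
from h import *
delta([.542,-.230,.231])
a,d,W=cloud('wrist'); save('w1.png',a)
print(topfit(W,(.542,-.23),.04,.015,.026),topfit(W,(.4286,-.259),.032,.015,.026),topfit(W,(.658,-.184),.045,.055,.08))
E
```

```text
t 2.92 pos [ 0.5419 -0.2285  0.2309] axes x [-0.973  0.231  0.001] z [-1.e-03  8.e-04 -1.e+00] F [-0.9  0.3  0. ] w 0.0856 ff 0.0
tool delta [-0.0004 -0.0014 -0.0001]
(array([ 0.541 , -0.2283]), np.float64(0.0285), np.float64(0.0191), 2168) (array([ 0.4279, -0.2575]), np.float64(0.0205), np.float64(0.0192), 1481) (array([ 0.6567, -0.1812]), np.float64(0.03), np.float64(0.0592), 2537)
```

View pics/w1.png

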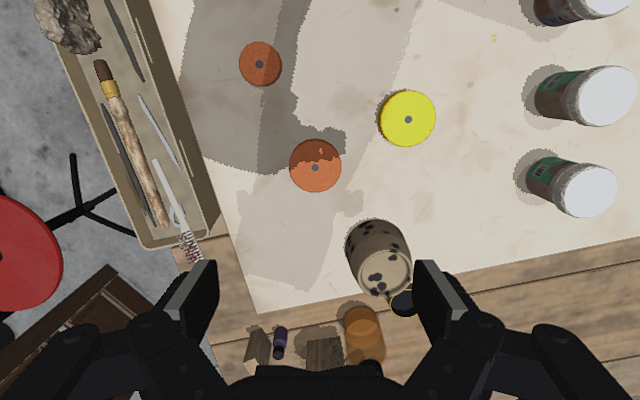

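Wrist picture: wide disc at (315,165), narrow at (260,63), yellow at (407,118), cup at about (380,260) with a bottle behind it. I'm descending on the wide disc.

{"op": "send_rows", "data": {
  "rotation": [
    [0,0,0],
    [0,0,0],
    [0,0,0],
    [0,0,0],
    [0,0,0]
  ],
  "slide": [
    [0,0,0.05],
    [0,-0.0005,0.05],
    [0,0,0.05],
    [0,0,0.045],
    [0,0,0.025]
  ],
  "gripper": [1,1,1,1,1]
}}

```text
time: 3.6
position: [0.5409, -0.2273, 0.0097]
eef_rot: [0.115, 0.993, 0.0, -0.001]
contact_force: [-0.5, 0.9, 0.3]
grip_width: 0.0852
finger_force: 0.0
```

{"op": "send_rows", "data": {
  "rotation": [
    [0,0,0],
    [0,0,0],
    [0,0,0]
  ],
  "slide": [
    [0,0,0.007],
    [0,0,0],
    [0,0,0]
  ],
  "gripper": [1,1,1]
}}

```text
time: 3.98
position: [0.5432, -0.2296, 0.0058]
eef_rot: [0.116, 0.993, -0.0, 0.001]
contact_force: [-1.0, -0.2, -0.6]
grip_width: 0.0856
finger_force: 0.0
```

{"op": "send_rows", "data": {
  "rotation": [
    [0,0,0],
    [0,0,0],
    [0,0,0],
    [0,0,0],
    [0,0,0]
  ],
  "slide": [
    [0,0,0],
    [0,0,0],
    [0,0,0],
    [0,0,0],
    [0,0,0]
  ],
  "gripper": [-0.4,-0.4,-0.4,-0.4,-0.4]
}}

```text
time: 4.6
position: [0.5427, -0.2295, 0.0056]
eef_rot: [0.116, 0.993, -0.0, 0.001]
contact_force: [-2.4, 3.3, 10.9]
grip_width: 0.0556
finger_force: 40.3
```

{"op": "send_rows", "data": {
  "rotation": [
    [0,0,0],
    [0,0,0],
    [0,0,0],
    [0,0,0],
    [0,0,0]
  ],
  "slide": [
    [0,0,-0.01],
    [0,0,-0.03],
    [0,0,-0.05],
    [0,0,-0.05],
    [0,0,0]
  ],
  "gripper": [-0.4,-0.4,-0.4,-0.4,-0.4]
}}

```text
time: 5.22
position: [0.5446, -0.2307, 0.1488]
eef_rot: [0.116, 0.993, -0.002, 0.004]
contact_force: [0.2, -0.2, -2.3]
grip_width: 0.0559
finger_force: 42.8
```

```bash
python3 - <<'E'
from h import *
delta([.512,.215,.146])
a,d,W=cloud('wrist'); a2,_,W2=cloud('scene');a3,_,W3=cloud('side')
for w in(W2,W3):
  print(topfit(w,(.542,-.229),.036,.02,.165))
  m=(np.hypot(w[...,0]-.542,w[...,1]+.229)<.029)&(w[...,2]<.2)&(w[...,2]>.1); print(np.percentile(w[m][:,2],[1,10,50,90]).round(4))
save('w2.png',np.hstack([cv2.resize(x,(400,300)) for x in (a,a3[100:280,250:490])]))
E
```

```text
t 5.22 pos [ 0.5446 -0.2307  0.1488] axes x [-0.973  0.231 -0.007] z [ 0.0066 -0.0038 -1.    ] F [ 0.2 -0.2 -2.3] w 0.0559 ff 42.8
tool delta [0.1346 0.4261 0.0009]
(array([ 0.5422, -0.2298]), np.float64(0.0318), np.float64(0.1591), 419)
[0.1411 0.1461 0.1604 0.1797]
(array([ 0.5409, -0.2328]), np.float64(0.0297), np.float64(0.1541), 541)
[0.1401 0.1424 0.1542 0.16  ]
```

View pics/w2.png

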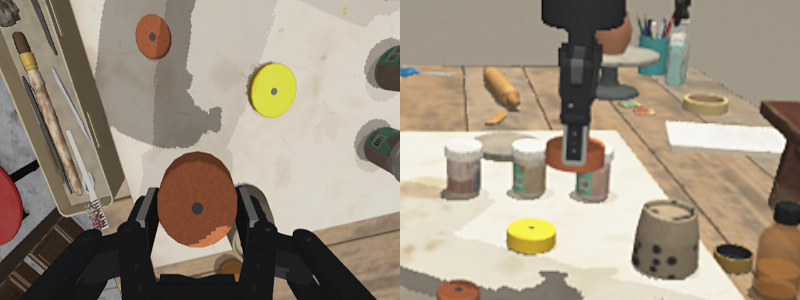

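The wide disc is held between the pads: dimple near the pad centre, wrist (197,208), and level in the side view. I'm carrying it over the bat.

{"op": "send_rows", "data": {
  "rotation": [
    [0,0,0],
    [0,0,0],
    [0,0,0],
    [0,0,0],
    [0,0,0]
  ],
  "slide": [
    [0.0135,0.0426,0],
    [0.0135,0.0426,0],
    [0.0135,0.0426,0],
    [0.0135,0.0426,0],
    [0.0135,0.0426,0]
  ],
  "gripper": [-0.4,-0.4,-0.4,-0.4,-0.4]
}}

```text
time: 6.0
position: [0.5243, -0.0049, 0.1427]
eef_rot: [0.116, 0.993, 0.0, -0.001]
contact_force: [0.3, -0.4, -1.1]
grip_width: 0.0557
finger_force: 42.8
```

{"op": "send_rows", "data": {
  "rotation": [
    [0,0,0],
    [0,0,0],
    [0,0,0],
    [0,0,0],
    [0,0,0]
  ],
  "slide": [
    [0.0135,0.0426,0],
    [0.0135,0.0426,0],
    [0.0135,0.0426,0],
    [0.0135,0.0426,0],
    [0.0135,0.0426,0]
  ],
  "gripper": [-0.4,-0.4,-0.4,-0.4,-0.4]
}}

```text
time: 6.62
position: [0.5078, 0.2175, 0.1426]
eef_rot: [0.116, 0.993, -0.001, -0.001]
contact_force: [1.1, 0.3, -2.0]
grip_width: 0.0559
finger_force: 42.8
```

{"op": "send_rows", "data": {
  "rotation": [
    [0,0,0],
    [0,0,0]
  ],
  "slide": [
    [0,0,0],
    [0,0,0]
  ],
  "gripper": [-0.4,-0.4]
}}

```text
time: 6.88
position: [0.5082, 0.216, 0.143]
eef_rot: [0.116, 0.993, -0.001, -0.001]
contact_force: [-0.1, -0.4, -1.4]
grip_width: 0.0561
finger_force: 42.9
```

```bash
cat >> h.py <<'E'
def disc(cam,zmin,zmax,c,r=.06):
    a,d,W=cloud(cam); h=cv2.cvtColor(a,cv2.COLOR_RGB2HSV)
    m=((h[...,0]<14)|(h[...,0]>172))&(h[...,1]>110)&(h[...,2]>50)&(W[...,2]>zmin)&(W[...,2]<zmax)&(np.hypot(W[...,0]-c[0],W[...,1]-c[1])<r)
    p=W[m]
    if len(p)<60: print(cam,'few',len(p)); return
    z0=np.percentile(p[:,2],70); q=p[abs(p[:,2]-z0)<.006]
    for _ in range(4):
        n=np.linalg.lstsq(np.c_[q[:,:2]-c,np.ones(len(q))],q[:,2],rcond=None)[0]
        e=p[:,2]-np.c_[p[:,:2]-c,np.ones(len(p))]@n; q=p[abs(e)<.0025]
    cc,rr=circ(cv2.convexHull(q[:,:2].astype(np.float32))[:,0].astype(float))
    print(cam,len(p),len(q),'slope',n[:2].round(4),'z',n[2].round(4),'c',cc.round(4),'r',rr.round(4),'mec',[np.round(x,4) for x in cv2.minEnclosingCircle(q[:,:2].astype(np.float32))])
E
python3 - <<'E'
from h import *
delta([.512,.215,.05])
for c in('wrist','scene','side'): disc(c,.08,.18,np.array(manip.read_state()['position'][:2]))
E
```

```text
t 6.88 pos [0.5082 0.216  0.143 ] axes x [-0.973  0.23   0.002] z [-0.0024 -0.001  -1.    ] F [-0.1 -0.4 -1.4] w 0.0561 ff 42.9
tool delta [-0.0041  0.0001  0.093 ]
wrist 12627 11529 slope [ 0.0013 -0.0028] z 0.1563 c [0.5069 0.2161] r 0.0285 mec [array([0.507 , 0.2161]), np.float64(0.029)]
scene 142 57 slope [0.0284 0.0301] z 0.1578 c [0.506  0.2138] r 0.028 mec [array([0.5057, 0.2138]), np.float64(0.0291)]
side 135 47 slope [0.0178 0.0982] z 0.1591 c [0.5077 0.2095] r 0.026 mec [array([0.5079, 0.2082]), np.float64(0.0277)]
```

{"op": "send_rows", "data": {
  "rotation": [
    [0,0,0],
    [0,0,0],
    [0,0,0],
    [0,0,0],
    [0,0,0]
  ],
  "slide": [
    [-0.0045,0.0003,0.04],
    [0,0,0.04],
    [0,0,0.03],
    [0,0,0.007],
    [0,0,0]
  ],
  "gripper": [-0.4,-0.4,-0.4,-0.4,-0.4]
}}

```text
time: 7.65
position: [0.5139, 0.2152, 0.0277]
eef_rot: [0.117, 0.993, -0.0, 0.0]
contact_force: [0.9, 0.0, -0.8]
grip_width: 0.0558
finger_force: 42.9
```

```bash
python3 - <<'E'
from h import *
delta([.5135,.215,.0185])
disc('wrist',.025,.07,np.array(manip.read_state()['position'][:2]))
a,d,W=cloud('wrist'); hs=cv2.cvtColor(a,cv2.COLOR_RGB2HSV)
m=(W[...,2]>.0075)&(W[...,2]<.016)&(np.hypot(W[...,0]-.512,W[...,1]-.215)<.075)&(hs[...,1]<110)
p=W[m][:,:2]; print(m.sum(),p.min(0),p.max(0))
q=p-[.512,.215]; th=np.arctan2(q[:,1],q[:,0]); r=np.hypot(*q.T); e=[]
for b in np.arange(-np.pi,np.pi,.1):
    k=(th>=b)&(th<b+.1)
    if k.sum()>10 and r[k].max()>.055: e.append(p[k][r[k].argmax()])
e=np.array(e); print(len(e),circ(e))
E
```

```text
t 7.65 pos [0.5139 0.2152 0.0277] axes x [-0.973  0.231 -0.   ] z [ 0. -0. -1.] F [ 0.9  0.  -0.8] w 0.0558 ff 42.9
tool delta [ 0.0003 -0.0003  0.0092]
wrist 12604 11564 slope [ 0.0043 -0.0012] z 0.0413 c [0.5129 0.2159] r 0.0287 mec [array([0.5129, 0.2159]), np.float64(0.0292)]
21601 [0.45110723 0.15716059] [0.57108794 0.27676235]
54 (array([0.51094411, 0.2172098 ]), np.float64(0.059806683591501104))
```

{"op": "send_rows", "data": {
  "rotation": [
    [0,0,0],
    [0,0,0],
    [0,0,0],
    [0,0,0]
  ],
  "slide": [
    [0.002,0.0008,0],
    [0,0,0.006],
    [0,0,0.0025],
    [0,0,0]
  ],
  "gripper": [-0.4,-0.4,-0.4,-0.4]
}}

```text
time: 8.25
position: [0.5116, 0.2168, 0.0185]
eef_rot: [0.116, 0.993, -0.0, -0.0]
contact_force: [-0.4, 0.6, -0.7]
grip_width: 0.0556
finger_force: 42.9
```

{"op": "send_rows", "data": {
  "rotation": [
    [0,0,0],
    [0,0,0],
    [0,0,0],
    [0,0,0],
    [0,0,0]
  ],
  "slide": [
    [0,0,0.001],
    [0,0,0],
    [0,0,0],
    [0,0,0],
    [0,0,0]
  ],
  "gripper": [-0.4,-0.4,0.7,0.8,0.8]
}}

```text
time: 8.88
position: [0.5119, 0.2169, 0.0179]
eef_rot: [0.116, 0.993, 0.0, 0.0]
contact_force: [-0.1, -0.6, 0.1]
grip_width: 0.0769
finger_force: 0.0
```

{"op": "send_rows", "data": {
  "rotation": [
    [0,0,0],
    [0,0,0],
    [0,0,0],
    [0,0,0],
    [0,0,0]
  ],
  "slide": [
    [0,0,0],
    [0,0,-0.02],
    [0,0,-0.05],
    [0,0,-0.05],
    [0,0,0]
  ],
  "gripper": [0.9,0.9,0.9,0.9,1]
}}

```text
time: 9.5
position: [0.5145, 0.2176, 0.1417]
eef_rot: [0.116, 0.993, 0.001, 0.003]
contact_force: [0.7, 0.9, -0.8]
grip_width: 0.0852
finger_force: 0.0
```

```bash
python3 - <<'E'
from h import *
delta([.428,-.2585,.143])
disc('wrist',.025,.07,np.array([.511,.217])); 
for c in ('scene','side'): disc(c,.025,.045,np.array([.511,.217]))
a,d,W=cloud('wrist')
print('bat',topfit(W,(.511,.217),.072,.007,.016))
E
```

```text
t 9.5 pos [0.5145 0.2176 0.1417] axes x [-0.973  0.231 -0.006] z [ 0.0069  0.0019 -1.    ] F [ 0.7  0.9 -0.8] w 0.0852 ff 0.0
tool delta [-0.0257 -0.4832 -0.0028]
wrist 3846 3827 slope [ 0.0019 -0.0009] z 0.0286 c [0.5081 0.2166] r 0.0283 mec [array([0.5085, 0.2168]), np.float64(0.0288)]
scene 163 129 slope [0.0037 0.016 ] z 0.0322 c [0.5092 0.2118] r 0.0264 mec [array([0.5098, 0.2122]), np.float64(0.0285)]
side 147 117 slope [0.023  0.0433] z 0.0335 c [0.5101 0.2132] r 0.0265 mec [array([0.5101, 0.2142]), np.float64(0.028)]
bat (array([0.5101, 0.217 ]), np.float64(0.0597), np.float64(0.0104), 11265)
```

{"op": "send_rows", "data": {
  "rotation": [
    [0,0,0],
    [0,0,0],
    [0,0,0],
    [0,0,0],
    [0,0,0]
  ],
  "slide": [
    [-0.0028,-0.0483,0],
    [-0.0028,-0.0483,0],
    [-0.0028,-0.0483,0],
    [-0.0028,-0.0483,0],
    [-0.0028,-0.0483,0]
  ],
  "gripper": [1,1,1,1,1]
}}

```text
time: 10.32
position: [0.4684, -0.0226, 0.1366]
eef_rot: [0.116, 0.993, 0.0, -0.001]
contact_force: [0.9, -0.2, 0.4]
grip_width: 0.0853
finger_force: 0.0
```

{"op": "send_rows", "data": {
  "rotation": [
    [0,0,0],
    [0,0,0],
    [0,0,0],
    [0,0,0],
    [0,0,0]
  ],
  "slide": [
    [-0.0028,-0.0483,0],
    [-0.0028,-0.0483,0],
    [-0.0028,-0.0483,0],
    [-0.0028,-0.0483,0],
    [-0.0028,-0.0483,0]
  ],
  "gripper": [1,1,1,1,1]
}}

```text
time: 10.95
position: [0.4265, -0.2606, 0.1365]
eef_rot: [0.116, 0.993, 0.001, -0.001]
contact_force: [0.9, 0.5, -0.1]
grip_width: 0.085
finger_force: 0.0
```

{"op": "send_rows", "data": {
  "rotation": [
    [0,0,0],
    [0,0,0]
  ],
  "slide": [
    [0,0,0],
    [0,0,0]
  ],
  "gripper": [1,1]
}}

```text
time: 11.2
position: [0.4269, -0.2588, 0.1367]
eef_rot: [0.116, 0.993, 0.001, -0.001]
contact_force: [0.1, 0.3, -0.4]
grip_width: 0.0852
finger_force: 0.0
```

```bash
python3 - <<'E'
from h import *
delta([.428,-.2585,.004])
disc('wrist',.012,.04,np.array([.428,-.2585]),.04)
a,d,W=cloud('scene'); save('s3.png',cv2.resize(a[160:250,210:370],(800,450),interpolation=cv2.INTER_CUBIC))
disc('scene',.025,.045,np.array([.511,.215])); disc('side',.025,.045,np.array([.511,.215]))
h=cv2.cvtColor(a,cv2.COLOR_RGB2HSV)
print('bat',topfit(W,(.512,.215),.068,.007,.05))
E
```

```text
t 11.2 pos [ 0.4269 -0.2588  0.1367] axes x [-0.973  0.231  0.002] z [-0.0018  0.0019 -1.    ] F [ 0.1  0.3 -0.4] w 0.0852 ff 0.0
tool delta [-0.0013  0.0004  0.1327]
wrist 1896 1842 slope [ 0.0058 -0.0008] z 0.019 c [ 0.4279 -0.2577] r 0.0204 mec [array([ 0.4281, -0.2577]), np.float64(0.0209)]
scene 170 140 slope [0.0012 0.009 ] z 0.0321 c [0.5106 0.2148] r 0.028 mec [array([0.5109, 0.215 ]), np.float64(0.0288)]
side 156 123 slope [0.0033 0.0351] z 0.0334 c [0.5107 0.215 ] r 0.0279 mec [array([0.5115, 0.2157]), np.float64(0.0293)]
bat (array([0.5113, 0.2154]), np.float64(0.0597), np.float64(0.0134), 646)
```

View pics/s3.png

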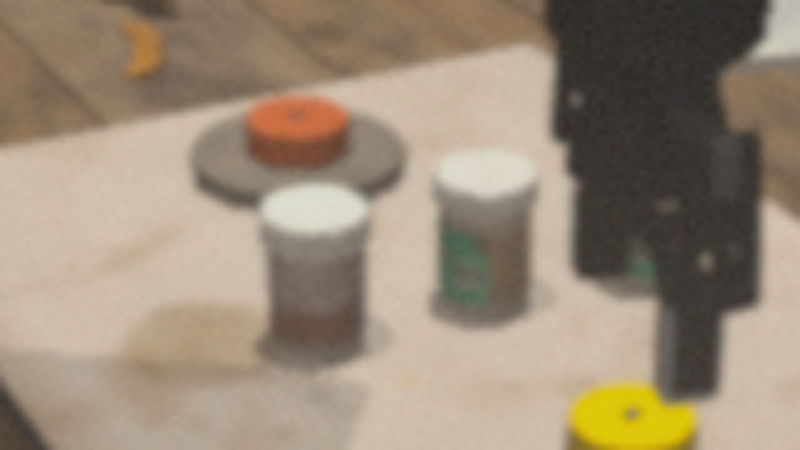

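The crop shows the wide disc flat and centred on the bat, at about scene pixel (270,186), with the jars untouched. Next I'm grasping the narrow disc.

{"op": "send_rows", "data": {
  "rotation": [
    [0,0,0],
    [0,0,0],
    [0,0,0],
    [0,0,0],
    [0,0,0]
  ],
  "slide": [
    [-0.001,0.0005,0.04],
    [0,0,0.05],
    [0,0,0.03],
    [0,0,0.012],
    [0,0,0]
  ],
  "gripper": [1,1,1,1,1]
}}

```text
time: 12.02
position: [0.4288, -0.2589, 0.0058]
eef_rot: [0.116, 0.993, 0.0, -0.0]
contact_force: [0.3, 0.5, 0.0]
grip_width: 0.0854
finger_force: 0.0
```

{"op": "send_rows", "data": {
  "rotation": [
    [0,0,0],
    [0,0,0],
    [0,0,0],
    [0,0,0],
    [0,0,0]
  ],
  "slide": [
    [0,0,0],
    [0,0,0],
    [0,0,0],
    [0,0,0],
    [0,0,0]
  ],
  "gripper": [-0.7,-0.7,-0.7,-0.7,-0.7]
}}

```text
time: 12.65
position: [0.4293, -0.2598, 0.0069]
eef_rot: [0.116, 0.993, -0.0, 0.001]
contact_force: [-1.4, 1.4, 9.1]
grip_width: 0.0398
finger_force: 39.2
```

{"op": "send_rows", "data": {
  "rotation": [
    [0,0,0],
    [0,0,0]
  ],
  "slide": [
    [0,0,0],
    [0,0,0]
  ],
  "gripper": [-0.7,-0.7]
}}

```text
time: 12.9
position: [0.4294, -0.2598, 0.007]
eef_rot: [0.116, 0.993, -0.0, 0.001]
contact_force: [-1.9, 1.7, 9.1]
grip_width: 0.0405
finger_force: 39.2
```

{"op": "send_rows", "data": {
  "rotation": [
    [0,0,0],
    [0,0,0],
    [0,0,0],
    [0,0,0],
    [0,0,0]
  ],
  "slide": [
    [0,0,-0.01],
    [0,0,-0.03],
    [0,0,-0.05],
    [0,0,-0.05],
    [0,0,0]
  ],
  "gripper": [-0.7,-0.7,-0.7,-0.7,-0.7]
}}

```text
time: 13.52
position: [0.4308, -0.261, 0.15]
eef_rot: [0.116, 0.993, -0.002, 0.003]
contact_force: [1.1, 0.2, -0.8]
grip_width: 0.0398
finger_force: 40.8
```

{"op": "send_rows", "data": {
  "rotation": [
    [0,0,0],
    [0,0,0],
    [0,0,0],
    [0,0,0],
    [0,0,0]
  ],
  "slide": [
    [0.0029,0.048,0],
    [0.0029,0.048,0],
    [0.0029,0.048,0],
    [0.0029,0.048,0],
    [0.0029,0.048,0]
  ],
  "gripper": [-0.7,-0.7,-0.7,-0.7,-0.7]
}}

```text
time: 14.15
position: [0.4695, -0.0208, 0.1453]
eef_rot: [0.116, 0.993, 0.0, -0.0]
contact_force: [0.2, -0.5, -0.7]
grip_width: 0.04
finger_force: 40.8
```

{"op": "send_rows", "data": {
  "rotation": [
    [0,0,0],
    [0,0,0],
    [0,0,0],
    [0,0,0],
    [0,0,0]
  ],
  "slide": [
    [0.0029,0.048,0],
    [0.0029,0.048,0],
    [0.0029,0.048,0],
    [0.0029,0.048,0],
    [0.0029,0.048,0]
  ],
  "gripper": [-0.7,-0.7,-0.7,-0.7,-0.7]
}}

```text
time: 14.78
position: [0.5108, 0.2159, 0.1451]
eef_rot: [0.116, 0.993, -0.0, -0.0]
contact_force: [1.0, 0.3, -0.9]
grip_width: 0.0404
finger_force: 40.8
```

{"op": "send_rows", "data": {
  "rotation": [
    [0,0,0],
    [0,0,0],
    [0,0,0],
    [0,0,0]
  ],
  "slide": [
    [0,0,0.04],
    [0,0,0.04],
    [0,0,0.008],
    [0,0,0]
  ],
  "gripper": [-0.7,-0.7,-0.7,-0.7]
}}

```text
time: 15.28
position: [0.511, 0.2142, 0.0579]
eef_rot: [0.116, 0.993, -0.0, -0.0]
contact_force: [0.6, 0.2, -0.5]
grip_width: 0.04
finger_force: 40.8
```

```bash
cat >> h.py <<'E'
def ring(W,hs,c,r0,lo,hi,sat=None):
    m=(W[...,2]>lo)&(W[...,2]<hi)&(np.hypot(W[...,0]-c[0],W[...,1]-c[1])<r0*1.25)
    if sat is not None: m&=((hs[...,1]>110)==sat)
    p=W[m][:,:2]; q=p-c; th=np.arctan2(q[:,1],q[:,0]); r=np.hypot(*q.T); e=[]
    for b in np.arange(-np.pi,np.pi,.1):
        k=(th>=b)&(th<b+.1)
        if k.sum()>5 and r[k].max()>r0*.9: e.append(p[k][r[k].argmax()])
    return len(e),[np.round(x,4) for x in circ(np.array(e))] if len(e)>5 else None
E
python3 - <<'E'
from h import *
delta([.511,.2155,.038])
disc('wrist',.048,.1,np.array(manip.read_state()['position'][:2]),.04)
a,d,W=cloud('wrist'); hs=cv2.cvtColor(a,cv2.COLOR_RGB2HSV)
print('bat',ring(W,hs,np.array([.511,.216]),.06,.0075,.016,False),'wide',ring(W,hs,np.array([.511,.216]),.029,.026,.036,True))
E
```

```text
t 15.28 pos [0.511  0.2142 0.0579] axes x [-0.973  0.231  0.001] z [-8.e-04 -2.e-04 -1.e+00] F [ 0.6  0.2 -0.5] w 0.04 ff 40.8
tool delta [0.0003 0.0012 0.0199]
wrist 6879 5835 slope [ 0.0092 -0.0022] z 0.0705 c [0.51  0.215] r 0.0207 mec [array([0.5103, 0.2151]), np.float64(0.0212)]
bat (48, [array([0.5109, 0.2171]), np.float64(0.0597)]) wide (37, [array([0.5104, 0.2175]), np.float64(0.0283)])
```

{"op": "send_rows", "data": {
  "rotation": [
    [0,0,0],
    [0,0,0],
    [0,0,0],
    [0,0,0]
  ],
  "slide": [
    [0,0.002,0],
    [0,0,0.012],
    [0,0,0.006],
    [0,0,0]
  ],
  "gripper": [-0.7,-0.7,-0.7,-0.7]
}}

```text
time: 15.88
position: [0.5113, 0.2162, 0.0392]
eef_rot: [0.116, 0.993, -0.0, -0.0]
contact_force: [-0.4, -0.3, -1.9]
grip_width: 0.0404
finger_force: 40.8
```

```bash
python3 - <<'E'
from h import *
delta([.511,.2155,.0385])
disc('wrist',.044,.07,np.array(manip.read_state()['position'][:2]),.04)
a,d,W=cloud('wrist'); hs=cv2.cvtColor(a,cv2.COLOR_RGB2HSV)
print('bat',ring(W,hs,np.array([.511,.216]),.06,.0075,.016,False),'wide',ring(W,hs,np.array([.511,.216]),.029,.026,.036,True))
E
```

```text
t 15.88 pos [0.5113 0.2162 0.0392] axes x [-0.973  0.231  0.001] z [-8.e-04 -2.e-04 -1.e+00] F [-0.4 -0.3 -1.9] w 0.0404 ff 40.8
tool delta [ 0.0001 -0.0008  0.0007]
wrist 6143 5833 slope [ 0.0067 -0.0032] z 0.0511 c [0.5095 0.2169] r 0.0207 mec [array([0.5096, 0.2167]), np.float64(0.0212)]
bat (55, [array([0.5105, 0.2171]), np.float64(0.0597)]) wide (29, [array([0.51  , 0.2175]), np.float64(0.0283)])
```

Aligned within 1 mm. I'll touch down and release.

{"op": "send_rows", "data": {
  "rotation": [
    [0,0,0],
    [0,0,0],
    [0,0,0],
    [0,0,0],
    [0,0,0]
  ],
  "slide": [
    [0,0,0.0008],
    [0,0,0],
    [0,0,0],
    [0,0,0],
    [0,0,0]
  ],
  "gripper": [-0.7,-0.7,0.4,0.5,0.5]
}}

```text
time: 16.6
position: [0.5117, 0.2164, 0.039]
eef_rot: [0.116, 0.993, -0.0, -0.0]
contact_force: [0.6, -0.6, -1.0]
grip_width: 0.0639
finger_force: 0.0
```

{"op": "send_rows", "data": {
  "rotation": [
    [0,0,0],
    [0,0,0],
    [0,0,0],
    [0,0,0],
    [0,0,0]
  ],
  "slide": [
    [0,0,0],
    [0,0,-0.02],
    [0,0,-0.05],
    [0,0,-0.05],
    [0,0,-0.02]
  ],
  "gripper": [0.7,0.7,0.8,1,1]
}}

```text
time: 17.23
position: [0.513, 0.2168, 0.1821]
eef_rot: [0.116, 0.993, 0.001, 0.002]
contact_force: [0.7, -0.2, -1.0]
grip_width: 0.0854
finger_force: 0.0
```

```bash
python3 - <<'E'
from h import *
delta([.6575,-.1835,.18])
a,d,W=cloud('wrist'); hs=cv2.cvtColor(a,cv2.COLOR_RGB2HSV); c=np.array([.511,.216])
print('bat',ring(W,hs,c,.06,.0075,.016,False),'wide',ring(W,hs,c,.029,.026,.036,True),'nar',ring(W,hs,c,.021,.045,.056,True))
# obstacles near cup
for cam in('scene','side'):
  W=np.load(cam+'.npz')['W']; m=(np.hypot(W[...,0]-.6575,W[...,1]+.1835)>.045)&(np.hypot(W[...,0]-.6575,W[...,1]+.1835)<.12)&(W[...,2]>.035)
  p=W[m]
  for i in range(0,len(p),max(1,len(p)//12)): print(cam,p[i].round(3))
E
```

```text
t 17.23 pos [0.513  0.2168 0.1821] axes x [-0.973  0.231 -0.004] z [ 0.004   0.0011 -1.    ] F [ 0.7 -0.2 -1. ] w 0.0854 ff 0.0
tool delta [-0.2329 -0.3562  0.0022]
bat (63, [array([0.5113, 0.2174]), np.float64(0.0596)]) wide (55, [array([0.5111, 0.2176]), np.float64(0.0285)]) nar (56, [array([0.5105, 0.2173]), np.float64(0.0205)])
scene [ 0.771 -0.208  0.087]
scene [ 0.76  -0.223  0.086]
scene [ 0.76  -0.221  0.078]
scene [ 0.764 -0.214  0.066]
scene [ 0.759 -0.228  0.069]
scene [ 0.761 -0.229  0.064]
scene [ 0.759 -0.226  0.058]
scene [ 0.752 -0.222  0.052]
scene [ 0.758 -0.201  0.035]
scene [ 0.754 -0.23   0.048]
scene [ 0.748 -0.22   0.039]
scene [ 0.759 -0.242  0.045]
scene [ 0.76  -0.242  0.037]
side [ 0.766 -0.21   0.088]
side [ 0.76  -0.228  0.089]
side [ 0.759 -0.221  0.078]
side [ 0.764 -0.23   0.076]
side [ 0.76  -0.219  0.064]
side [ 0.767 -0.23   0.065]
side [ 0.752 -0.215  0.052]
side [ 0.752 -0.225  0.053]
side [ 0.752 -0.232  0.052]
side [ 0.755 -0.232  0.048]
side [ 0.755 -0.235  0.046]
side [ 0.76  -0.241  0.045]
side [ 0.762 -0.242  0.04 ]
```

All three parts are concentric within 1 mm. Next I'm moving to the cup.

{"op": "send_rows", "data": {
  "rotation": [
    [0,0,0],
    [0,0,0],
    [0,0,0],
    [0,0,0],
    [0,0,0]
  ],
  "slide": [
    [-0.0259,-0.0396,0],
    [-0.0259,-0.0396,0],
    [-0.0259,-0.0396,0],
    [-0.0259,-0.0396,0],
    [-0.0259,-0.0396,0]
  ],
  "gripper": [1,1,1,1,1]
}}

```text
time: 17.9
position: [0.5922, -0.0076, 0.1783]
eef_rot: [0.116, 0.993, 0.0, -0.0]
contact_force: [1.3, 0.1, 0.8]
grip_width: 0.0855
finger_force: 0.0
```

{"op": "send_rows", "data": {
  "rotation": [
    [0,0,0],
    [0,0,0],
    [0,0,0],
    [0,0,0],
    [0,0,0]
  ],
  "slide": [
    [-0.0259,-0.0396,0],
    [-0.0259,-0.0396,0],
    [-0.0259,-0.0396,0],
    [-0.0259,-0.0396,0],
    [0,0,0]
  ],
  "gripper": [1,1,1,1,1]
}}

```text
time: 18.52
position: [0.6565, -0.1874, 0.1774]
eef_rot: [0.118, 0.993, -0.0, -0.0]
contact_force: [-0.6, -0.5, -1.1]
grip_width: 0.0857
finger_force: 0.0
```

{"op": "send_rows", "data": {
  "rotation": [
    [0,0,0]
  ],
  "slide": [
    [0,0,0]
  ],
  "gripper": [1]
}}

```text
time: 18.65
position: [0.6558, -0.1837, 0.1781]
eef_rot: [0.116, 0.993, 0.0, -0.001]
contact_force: [-0.4, 0.1, -0.6]
grip_width: 0.0854
finger_force: 0.0
```

```bash
python3 - <<'E'
from h import *
delta([.6575,-.183,.036])
a,d,W=cloud('wrist'); 
for lo,hi,r in((.055,.08,.031),(.064,.08,.029),(.005,.075,.037)): print(ring(W,None,np.array([.657,-.183]),r,lo,hi))
m=np.hypot(W[...,0]-.657,W[...,1]+.183)<.034; print(np.nanpercentile(W[m][:,2],[50,80,95,99]))
save('w5.png',a)
E
```

```text
t 18.65 pos [ 0.6558 -0.1837  0.1781] axes x [-0.973  0.231  0.001] z [-1.3e-03  9.0e-04 -1.0e+00] F [-0.4  0.1 -0.6] w 0.0854 ff 0.0
tool delta [-0.0017  0.001   0.1421]
(51, [array([ 0.6569, -0.1811]), np.float64(0.0301)])
(54, [array([ 0.6579, -0.1811]), np.float64(0.0291)])
(32, [array([ 0.6562, -0.1808]), np.float64(0.0348)])
[0.25465234 0.2604429  0.26483775 0.26640316]
```

View pics/w5.png

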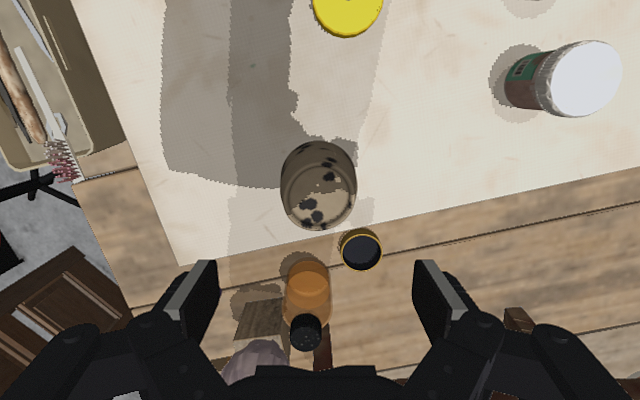

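The wrist picture shows the cup at (318,185), centred between the fingers, with a low black-lidded pot at (361,248). I'm checking the cup's profile and the pot's height before going down.

```bash
python3 - <<'E'
from h import *
for cam in('scene','side'):
  W=np.load(cam+'.npz')['W']; r=np.hypot(W[...,0]-.6578,W[...,1]+.1845)
  print(cam,[(z,np.percentile(r[(r<.045)&(abs(W[...,2]-z/1000)<.003)],[50,80]).round(4).tolist()) for z in range(8,68,6)])
a,d,W=cloud('wrist'); print(W[248,361],W[185,318])
E
```

```text
scene [(8, [0.034, 0.0353]), (14, [0.0336, 0.0346]), (20, [0.033, 0.0347]), (26, [0.0323, 0.0337]), (32, [0.0326, 0.0338]), (38, [0.0315, 0.033]), (44, [0.0299, 0.0322]), (50, [0.0289, 0.0312]), (56, [0.026, 0.029]), (62, [0.0254, 0.0279])]
side [(8, [0.0337, 0.0349]), (14, [0.0329, 0.0342]), (20, [0.0324, 0.0339]), (26, [0.032, 0.0334]), (32, [0.0316, 0.0332]), (38, [0.0312, 0.0326]), (44, [0.03, 0.032]), (50, [0.0291, 0.0308]), (56, [0.0279, 0.0295]), (62, [0.0251, 0.0274])]
[ 0.75284966 -0.1535398  -0.01632436] [ 0.65106231 -0.17933639  0.05754363]
```

{"op": "send_rows", "data": {
  "rotation": [
    [0,0,0],
    [0,0,0],
    [0,0,0],
    [0,0,0],
    [0,0,0]
  ],
  "slide": [
    [-0.001,0.0018,0.045],
    [0,0,0.045],
    [0,0,0.035],
    [0,0,0.017],
    [0,0,0]
  ],
  "gripper": [1,1,1,1,1]
}}

```text
time: 19.38
position: [0.6572, -0.1818, 0.0366]
eef_rot: [0.116, 0.993, 0.0, -0.001]
contact_force: [-0.0, 0.4, 0.1]
grip_width: 0.0851
finger_force: 0.0
```

{"op": "send_rows", "data": {
  "rotation": [
    [0,0,0],
    [0,0,0],
    [0,0,0],
    [0,0,0],
    [0,0,0]
  ],
  "slide": [
    [0,0,0],
    [0,0,0],
    [0,0,0],
    [0,0,0],
    [0,0,0]
  ],
  "gripper": [-0.2,-0.2,-0.2,-0.2,-0.2],
  "newtons": 45
}}

```text
time: 20.0
position: [0.6591, -0.1825, 0.0397]
eef_rot: [0.116, 0.993, 0.0, 0.002]
contact_force: [-2.0, 3.6, 8.3]
grip_width: 0.0613
finger_force: 47.5
```

```bash
python3 - <<'E'
from h import *
delta([.6575,-.183,.036])
a,_,_=cloud('side'); save('s6.png',cv2.resize(a[140:300,320:520],(750,600)))
E
```

```text
t 20.0 pos [ 0.6591 -0.1825  0.0397] axes x [-0.973  0.23  -0.003] z [ 3.5e-03 -1.0e-04 -1.0e+00] F [-2.   3.6  8.3] w 0.0613 ff 47.5
tool delta [ 0.0015 -0.0009  0.0037]
```

View pics/s6.png

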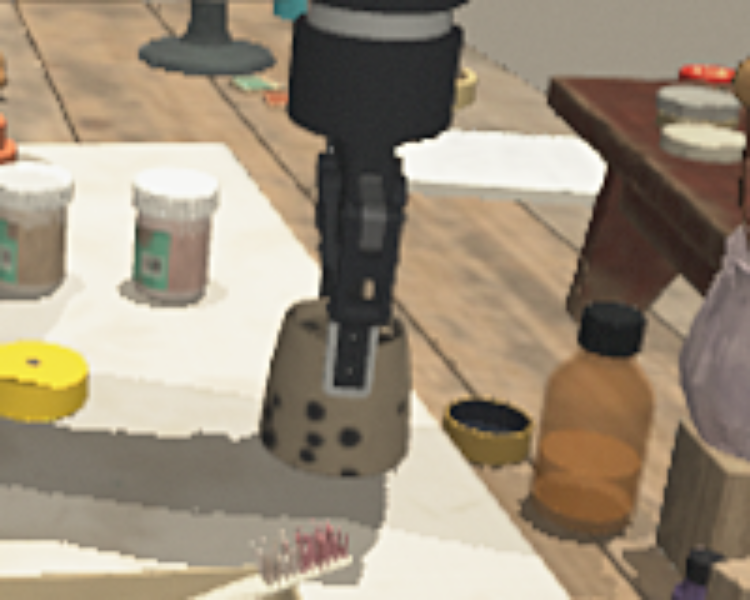

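The side crop shows the cup gripped centrally in its upper part, fingers clear of everything else. I'm lifting it.

{"op": "send_rows", "data": {
  "rotation": [
    [0,0,0],
    [0,0,0],
    [0,0,0],
    [0,0,0],
    [0,0,0]
  ],
  "slide": [
    [0,0,-0.01],
    [0,0,-0.03],
    [0,0,-0.04],
    [0,0,-0.04],
    [0,0,0]
  ],
  "gripper": [-0.2,-0.2,-0.2,-0.2,-0.2]
}}

```text
time: 20.68
position: [0.66, -0.1837, 0.1618]
eef_rot: [0.116, 0.993, -0.001, 0.004]
contact_force: [0.5, 0.3, -2.8]
grip_width: 0.0609
finger_force: 49.0
```

{"op": "send_rows", "data": {
  "rotation": [
    [0,0,0],
    [0,0,0]
  ],
  "slide": [
    [0,0,0],
    [0,0,0]
  ],
  "gripper": [-0.2,-0.2]
}}

```text
time: 20.92
position: [0.6568, -0.1824, 0.1556]
eef_rot: [0.116, 0.993, 0.0, -0.001]
contact_force: [-1.0, 0.5, -2.7]
grip_width: 0.0605
finger_force: 49.0
```

```bash
cat >> h.py <<'E'
def cup(cams=('scene','side'),show=True):
    # fit axis + taper to cup outside points below the fingers
    from scipy.optimize import least_squares
    s=manip.read_state(); p0=np.array(s['position']); out=[]
    for cam in cams:
        a,d,W=cloud(cam)
        r=np.hypot(W[...,0]-p0[0],W[...,1]-p0[1]); z=W[...,2]-p0[2]
        m=(r<.043)&(z>-.055)&(z<-.004); q=W[m]-p0
        f=lambda v:(np.hypot(q[:,0]-v[0]-v[2]*(q[:,2]+.04),q[:,1]-v[1]-v[3]*(q[:,2]+.04))-(v[4]+v[5]*(q[:,2]+.04)))/.001
        v=least_squares(f,[0,0,0,0,.036,-.1],loss='soft_l1').x
        print(cam,len(q),'rim centre',(p0[:2]+v[:2]).round(4),'tilt deg',np.degrees(v[2:4]).round(2),'r',v[4:].round(4),'zmin',np.percentile(q[:,2],[.5,2]).round(4)+p0[2].round(4))
E
python3 - <<'E'
from h import *
delta([.511,.216,.16]); cup()
a,d,W=cloud('wrist'); p=np.array(manip.read_state()['position'])
m=(np.hypot(W[...,0]-p[0],W[...,1]-p[1])<.024)&(W[...,2]<p[2]+.04)&(W[...,2]>p[2]); q=W[m]
if len(q)>30: print('top',len(q),np.linalg.lstsq(np.c_[q[:,:2]-p[:2],np.ones(len(q))],q[:,2],rcond=None)[0].round(4))
E
```

```text
t 20.93 pos [ 0.6568 -0.1824  0.1556] axes x [-0.973  0.231  0.002] z [-2.3e-03  8.0e-04 -1.0e+00] F [-1.   0.5 -2.7] w 0.0605 ff 49.0
tool delta [ 0.2338  0.354  -0.0037]
scene 524 rim centre [ 0.6574 -0.1817] tilt deg [2.02 0.54] r [ 0.0374 -0.0587] zmin [0.1169 0.1182]
side 800 rim centre [ 0.6572 -0.1808] tilt deg [1.49 0.14] r [ 0.0372 -0.0613] zmin [0.1172 0.1184]
top 9266 [0.0349 0.0063 0.1745]
```

```bash
python3 - <<'E'
import h; from h import *
p0=np.array([.6572,-.183,.0393])
class S: pass
for cam in('scene','side'):
    f=np.load(cam+'.npz'); h.cloud=lambda c,f=f:(f['a'],None,f['W'])
    h.manip=type('M',(),{'read_state':staticmethod(lambda:{'position':p0})}); h.cup((cam,))
    W=f['W']; m=(np.hypot(W[...,0]-p0[0],W[...,1]-p0[1])<.024)&(W[...,2]>.05); q=W[m]
    print('top',len(q),np.linalg.lstsq(np.c_[q[:,:2]-p0[:2],np.ones(len(q))],q[:,2],rcond=None)[0].round(4))
E
```

```text
scene 583 rim centre [ 0.6612 -0.1798] tilt deg [-1.42 -2.77] r [ 0.0396 -0.1447] zmin [-0.0022 -0.0015]
top 135 [-0.0205 -0.0086  0.0597]
side 881 rim centre [ 0.6597 -0.179 ] tilt deg [ 0.82 -3.75] r [ 0.0396 -0.1613] zmin [-0.0002  0.0001]
top 154 [-0.0636 -0.0546  0.0612]
```

```bash
python3 - <<'E'
from h import *
from scipy.optimize import least_squares
from scipy.spatial import cKDTree
p1=np.array(manip.read_state()['position'])
for cam in('scene','side'):
    A=np.load(cam+'.npz')['W']; _,_,B=cloud(cam)
    def pick(W,c,zr,lo,hi): 
        m=(np.hypot(W[...,0]-c[0],W[...,1]-c[1])<.043)&(W[...,2]>zr+lo)&(W[...,2]<zr+hi); return W[m]-[c[0],c[1],zr]
    a=pick(A,(.6572,-.183),0,.006,.08); b=pick(B,p1[:2],p1[2]-.0393,.008,.034)
    for n,q in(('before',a[a[:,2]<.034]),('after',b)):
        f=lambda v:(np.hypot(q[:,0]-v[0]-v[2]*q[:,2],q[:,1]-v[1]-v[3]*q[:,2])-(.037-.09*q[:,2]))/.001
        v=least_squares(f,[0,0,0,0],loss='soft_l1').x; print(cam,n,len(q),v[:2].round(4),'tilt',np.degrees(v[2:]).round(2))
E
```

```text
scene before 373 [0.0024 0.0012] tilt [ 0.06 -0.67]
scene after 408 [ 0. -0.] tilt [1.14 0.14]
side before 587 [0.0021 0.0017] tilt [ 0.92 -0.38]
side after 630 [0.0002 0.001 ] tilt [ 1.59 -0.96]
```

{"op": "send_rows", "data": {
  "rotation": [
    [0,0,0],
    [0,0,0],
    [0,0,0],
    [0,0,0],
    [0,0,0]
  ],
  "slide": [
    [0.026,0.0393,0],
    [0.026,0.0393,0],
    [0.026,0.0393,0],
    [0.026,0.0393,0],
    [0.026,0.0393,0]
  ],
  "gripper": [-0.2,-0.2,-0.2,-0.2,-0.2]
}}

```text
time: 21.8
position: [0.5759, 0.0399, 0.157]
eef_rot: [0.116, 0.993, 0.0, 0.0]
contact_force: [0.9, 0.1, -2.2]
grip_width: 0.061
finger_force: 49.0
```

{"op": "send_rows", "data": {
  "rotation": [
    [0,0,0],
    [0,0,0],
    [0,0,0],
    [0,0,0],
    [0,0,0]
  ],
  "slide": [
    [0.026,0.0393,0],
    [0.026,0.0393,0],
    [0.026,0.0393,0],
    [0.026,0.0393,0],
    [0,0,0]
  ],
  "gripper": [-0.2,-0.2,-0.2,-0.2,-0.2]
}}

```text
time: 22.42
position: [0.5102, 0.2182, 0.157]
eef_rot: [0.114, 0.993, 0.0, -0.0]
contact_force: [0.3, -0.9, -2.3]
grip_width: 0.0603
finger_force: 49.0
```

{"op": "send_rows", "data": {
  "rotation": [
    [0,0,0],
    [0,0,0],
    [0,0,0],
    [0,0,0],
    [0,0,0]
  ],
  "slide": [
    [0,0,0],
    [0,0,0.02],
    [0,0,0.02],
    [0,0,0.008],
    [0,0,0]
  ],
  "gripper": [-0.2,-0.2,-0.2,-0.2,-0.2]
}}

```text
time: 23.05
position: [0.5117, 0.2147, 0.1088]
eef_rot: [0.117, 0.993, -0.0, -0.0]
contact_force: [-0.6, 0.2, -1.8]
grip_width: 0.0608
finger_force: 49.1
```

```bash
cat > fin.py <<'E'
from h import *
from scipy.optimize import least_squares
delta([.5115,.216,.1013])
p1=np.array(manip.read_state()['position']); ims=[]
for cam in('scene','side'):
    a,_,W=cloud(cam); r=np.hypot(W[...,0]-p1[0],W[...,1]-p1[1]); z=W[...,2]-p1[2]+.0393
    q=W[(r<.043)&(z>.008)&(z<.034)]-[p1[0],p1[1],p1[2]-.0393]
    f=lambda v:(np.hypot(q[:,0]-v[0]-v[2]*q[:,2],q[:,1]-v[1]-v[3]*q[:,2])-(.037-.09*q[:,2]))/.001
    v=least_squares(f,[0,0,0,0],loss='soft_l1').x; print(cam,len(q),'rim c',(p1[:2]+v[:2]).round(4),'tilt',np.degrees(v[2:]).round(2))
    rim=W[(r<.042)&(z>-.006)&(z<.01)]; print('rim zmin',np.percentile(rim[:,2],[1,3,10]).round(4))
    hs=cv2.cvtColor(a,cv2.COLOR_RGB2HSV); ter=(hs[...,1]>110)&(hs[...,0]<14)&(r<.05)
    print('terracotta top z',np.percentile(W[ter][:,2],[90,98]).round(4) if ter.sum()>5 else None)
    for n,c in(('jn',(.438,.0367)),('jm',(.5297,.0345)),('jf',(.6162,.0207))): print(n,topfit(W,c,.04,.06,.08))
    v0,u0=(190,275) if cam=='scene' else (190,315); ims.append(cv2.resize(a[v0-70:v0+50,u0-80:u0+80],(400,300),interpolation=cv2.INTER_CUBIC))
save('fin.png' if p1[2]<.104 else 'prefin.png',np.hstack(ims))
E
python3 fin.py
```

```text
t 23.05 pos [0.5117 0.2147 0.1088] axes x [-0.973  0.232  0.001] z [-7.e-04 -3.e-04 -1.e+00] F [-0.6  0.2 -1.8] w 0.0608 ff 49.1
tool delta [0.0005 0.0012 0.0075]
scene 251 rim c [0.5123 0.2152] tilt [ 0.85 -2.02]
rim zmin [0.0688 0.0707 0.0718]
terracotta top z [0.4856 0.4949]
jn (array([0.4381, 0.0367]), np.float64(0.0263), np.float64(0.0686), 241)
jm (array([0.5286, 0.0336]), np.float64(0.0259), np.float64(0.0688), 216)
jf (array([0.6165, 0.0205]), np.float64(0.0262), np.float64(0.069), 208)
side 263 rim c [0.5129 0.2155] tilt [ 0.28 -0.62]
rim zmin [0.0728 0.0731 0.0735]
terracotta top z [0.4489 0.4634]
jn (array([0.4387, 0.0376]), np.float64(0.0262), np.float64(0.0698), 229)
jm (array([0.5293, 0.0344]), np.float64(0.0259), np.float64(0.0698), 225)
jf (array([0.6161, 0.0204]), np.float64(0.0258), np.float64(0.0699), 225)
```

```bash
ls pics
```

```text
both.png
crop1.png
prefin.png
s3.png
s6.png
scene.png
w1.png
w2.png
w5.png
```

View pics/prefin.png

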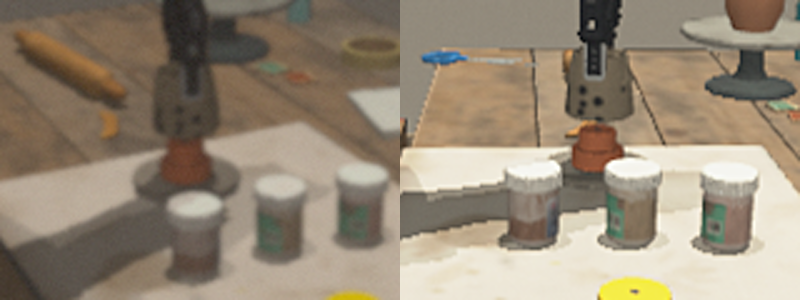

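The pre-final view shows the cup level above the stack, with jars undisturbed. Small trim, then down to a 1 cm gap.

{"op": "send_rows", "data": {
  "rotation": [
    [0,0,0],
    [0,0,0],
    [0,0,0],
    [0,0,0],
    [0,0,0]
  ],
  "slide": [
    [0.0013,0.0005,0],
    [0,0,0.004],
    [0,0,0.0035],
    [0,0,0],
    [0,0,0]
  ],
  "gripper": [-0.2,-0.2,-0.2,-0.2,-0.2]
}}

```text
time: 23.78
position: [0.5104, 0.2163, 0.1015]
eef_rot: [0.116, 0.993, -0.0, -0.0]
contact_force: [0.3, 0.2, -2.7]
grip_width: 0.061
finger_force: 49.1
```

{"op": "send_rows", "data": {
  "rotation": [
    [0,0,0],
    [0,0,0],
    [0,0,0],
    [0,0,0]
  ],
  "slide": [
    [0,0,0],
    [0,0,0],
    [0,0,0],
    [0,0,0]
  ],
  "gripper": [-0.2,-0.2,-0.2,-0.2]
}}

```text
time: 24.28
position: [0.5105, 0.2163, 0.1015]
eef_rot: [0.116, 0.993, -0.0, 0.0]
contact_force: [-0.1, 0.3, -2.4]
grip_width: 0.061
finger_force: 49.1
```

```bash
python3 fin.py; python3 fin.py | grep -E "rim|pos"; ls pics
```

```text
t 24.27 pos [0.5105 0.2163 0.1015] axes x [-0.973  0.231 -0.   ] z [ 0. -0. -1.] F [-0.1  0.3 -2.4] w 0.061 ff 49.1
tool delta [-0.0011 -0.      0.0002]
scene 248 rim c [0.511  0.2163] tilt [ 0.76 -1.33]
rim zmin [0.0626 0.0632 0.0642]
terracotta top z [0.4846 0.4943]
jn (array([0.4377, 0.0368]), np.float64(0.0264), np.float64(0.0687), 243)
jm (array([0.529 , 0.0339]), np.float64(0.026), np.float64(0.0689), 217)
jf (array([0.6162, 0.0208]), np.float64(0.0263), np.float64(0.0688), 208)
side 268 rim c [0.511  0.2179] tilt [ 0.86 -2.24]
rim zmin [0.0636 0.064  0.0657]
terracotta top z [0.45   0.4646]
jn (array([0.4387, 0.0373]), np.float64(0.0258), np.float64(0.0698), 229)
jm (array([0.5289, 0.0345]), np.float64(0.0255), np.float64(0.0698), 225)
jf (array([0.6166, 0.0209]), np.float64(0.0257), np.float64(0.0698), 224)
t 24.38 pos [0.5105 0.2163 0.1015] axes x [-0.973  0.231 -0.   ] z [ 1.e-04 -0.e+00 -1.e+00] F [-0.8 -0.4 -2.2] w 0.0605 ff 49.1
scene 248 rim c [0.5108 0.2163] tilt [ 1.8  -1.87]
rim zmin [0.0626 0.0639 0.0649]
side 265 rim c [0.5116 0.2174] tilt [-0.74 -1.79]
rim zmin [0.0642 0.0648 0.0655]
both.png
crop1.png
fin.png
prefin.png
s3.png
s6.png
scene.png
w1.png
w2.png
w5.png
```

View pics/fin.png

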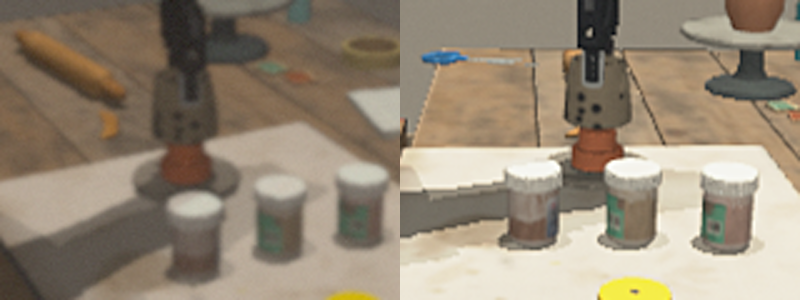

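The final view shows the cup over the stack (crop columns about 599 for both in the side view), with a gap of about 1 cm. The jars haven't moved and the force reading is steady, so I'm handing in.

```bash
python3 -c "
from plant import manip
print(manip.sign_off())"
```

```text
the job is handed in; nothing more can be done
None
```

The job is handed in: the wide and narrow discs are stacked on the bat, centred to about 1 mm. The cup is held still, level to within about 2° and centred to within about 2 mm, roughly 1 cm above the stack, and the jars have not moved.

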